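Trace the lower bout of a violin template

TASK

Take the tracing stylus out of the tool block and, in one unbroken line, trace the lower bout of the violin template onto the maple: start beside the template's lower corner, go round the bout and finish at its bottom end by the centre joint, holding the point lightly on the wood and lightly against the template's edge all the way. Then stand the stylus back in the hole it came from, and leave everything else as it lies.

Things in the scene. Friction and masses are not known exactly. Their poses are not given: they have to be found in the camera images.
- stylus: Tracing stylus: square pale-wood handle 14 x 14 x 52 mm, brass ferrule 18 mm across, below it a plain round steel rod 5 mm thick with a rounded nose. Origin: the end of the nose; z up along the rod; x, y square to the handle's flats. Above the origin: rod 0 to 40, ferrule 40 to 48, handle 48 to 100 mm. About 60 g. Stands upright in one of the block's holes, ferrule on the block's top.
- block: Fixed dark-wood tool block, 200 (x) x 66 (y) x 55 (z) mm, origin at the centre of its underside. Three upright holes at least 11 mm across and 47 mm deep on its long middle line, at x = -62, 0 and +62 mm, hold the stylus, the knife and the gouge in any order; only handles and ferrules show.
- template: Fixed aluminium half template of a violin, 5 mm thick, half-round edge, rigid; a few newtons against it are right, 10 N would shift it. Origin: on the maple's face at the outline's bottom end; y along the straight centre joint to the top end (355 mm), x away from the curved side, z up. Two brass weights hold it on the maple: 48 mm across, tops 39 mm up, at (x, y) (-42, 70), (-40, 285) mm.
- bout_widest (a point): Widest point of the lower bout's edge, on the maple's face. The drawing puts the edge on a smooth curve through these (u, v) mm (template y = u, x = -v); the hand-filed edge runs up to 2.5 mm inside or outside it: (0, 0), (1, 15), (4, 33), (11, 54), (23, 75), (40, 92), (57, 101), (74, 104), (90, 101), (104, 96), (115, 91), (123, 90), (130, 92), (136, 95) = corner tip.
- lower_corner (a point): Tip of the template's lower corner, on the maple's face (x -95, y 136 mm in the template's frame); the tracing starts beside it, on the lower bout's side, within about 25 mm of the tip.
- bottom_end (a point): Bottom end of the template's curved edge at the centre joint, on the maple's face; the tracing ends beside it, within about 10 mm.
- bout_centre (a point): Centre, on the maple's face (template x -54, y 71 mm), of the circle of radius 50 mm that follows the edge's bulge from y 26 to y 106 mm to within 2.1 mm.
- bottom_centre (a point): Centre, on the maple's face (template x 27, y 171 mm), of the circle of radius 178 mm that follows the bottom curve of the edge from x -78 to x -18 mm to within 1.1 mm.
- blank: Fixed maple back blank, two bookmatched boards, 234 (x) x 385 (y) mm, flat hard top face 28 mm above the bench (15 N on the nose dents it), on a plywood work board 290 x 450 mm. Origin on the bench below the outline's bottom end, axes as the template's to 0.01 rad; the maple runs from y -15 to 370 and x -117 to 117 mm.
- knife: Bystander in the block: flat brown wood handle 24 x 13 x 54 mm, top 60 mm above the block; leave alone.
- gouge: Bystander in the block: turned, bulged brown wood handle 27 mm thick, top 60 mm above the block; leave alone.
- plane: Bystander lying on the bare half of the blank: small brass finger plane, 26 x 62 mm, 40 mm high; leave alone.
- spool: Bystander standing on the bare half of the blank: wooden spool clamp, 32 mm across, 67 mm high; leave alone.
- varnish: Bystander on the bench: amber bottle 56 mm across, 110 mm high; leave alone.
- glue_jar: Bystander on the bench: clear jar 68 mm across, 75 mm high; leave alone.
- caliper: Bystander on the bench: steel caliper 200 mm long, lying; leave alone.

How it is judged:
By the outcome, as a careful person would: the job done as asked, in the order asked, and still so for the second after the job is handed in, with the robot touching nothing.
It also fails if it takes over 72 s, if anything falls off the work surface, if the arm or the gripper's body presses on something with over 40 N, if the wrist force passes 120 N, or if a joint passes its speed limit or range.

ROBOT

A 6-joint arm with a two-finger parallel gripper is mounted at the origin on the work surface. World frame = base frame: x ahead of the robot, y to its left, z up, the work surface at z = 0. Lengths are in m, angles in rad, forces in N, time in s.
With the tool pointing down it reaches from about 0.425 to 0.925 m from the base axis. Payload 12.5 kg.
Tool frame: the origin (TCP) lies on the centre line of the jaws, within the pads' length; the fingertips stand 19 mm ahead of it and the grasp point (between the pads) is the TCP; z points along the fingers, y is the line along which they close (so a half turn about z gives the same grasp; the last joint's range is limited). The gripper opens to 85 mm and grips with 20 to 120 N. Pads are 22 mm wide; open, the fingers measure 114 mm over their backs; the gripper's body (76 mm by 85 mm) begins 54 mm behind the grasp point. The pads swing forward as they close: fully open they stand 13 mm farther back than shut.
Start: joints at [-1.383, 0.491, 1.559, -0, 1.092, -0.106], TCP at [0.181, -0.598, 0.25] pointing down, gripper open.
Joint ranges: [-3.1, 3.1], [-0.84, 2.19], [0.05, 2.79], [-1.13, 4.28], [0.06, 2.93], [-2.69, 2.69]. Speed limits (rad/s): [2.22, 2.22, 2.79, 3.14, 3.14, 3.14].

INTERFACE

Orientations are given as a unit quaternion [x, y, z, w].
In Python, from rig import manip gives the robot as it stands.
- The arm moves only by the tool move_arm, never from a script. Its argument "targets" is a list of rows, each a list of 7 numbers: the turn, a rotation vector about the tool's x, y, z in rad, then the shift along the tool's x, y, z in cm, then the finger opening in cm, from 0 to 8.54. In form: [[rx, ry, rz, x, y, z, hand], ...]. A call has 1 to 8 rows; each row shifts and turns the commanded pose from where the row before left it, along the tool's axes as they then stand; what a row does not reach is not made up. A row lasts 1/10 s, in which the tool goes at most 50 mm and 8.59 degrees, less where a joint would pass 70% of its speed; a pose out of reach is approached as far as the arm can. A call is refused whole if a number of a shift passes 5 or a number of a turn 0.15, either way. A call with a gripper value outside its range is refused whole. The fingers move at their own pace and stop on an object; "squeeze" is the grip in N (left out, the last holds). Time passes only in rows, so rows that do not move let the fingers close. It gives the time, the measured TCP pose, the force, the opening and the grip force at its end, in the units of the state.
- manip.get_obs(): the state, without advancing time (a new reading comes with each control period).
- manip.grab_frame(name): name is "side" or "top"; returns a dict with "pixels" (400x640x3 uint8, red, green, blue), "vfov" (degrees; the focal length in pixels is half the picture's height over the tangent of half this angle, whatever the lens; pixels are square), "cx", "cy" (the principal point, pixels), "extrinsics" (4x4, takes a point from camera to world coordinates). Camera axes: x right, y up, looking along -z (the intrinsics and any distortion apply to the point x, -y, -z); pixel columns grow to the right and rows downward; lengths in m; the calibration is good to about 2 mm. A picture is of the moment at which its call begins. There is no depth.
- manip.close_job(): hands the job in; it is judged then, once.
Trained networks look in the newest picture that a camera, given by its name, has taken for a name from the list of things; names that differ only in an ending like _2 or _b are one class to them, and where a whole thing is asked for, a point or a joint stands for the part that bears it (a point fixed in the world has none). Each returns a list of dicts, best first, with "p" (0 to 1); they miss things now and then, are a little off and sometimes report something else, mostly with a low value. They report only what shows in the picture. A call takes as long as a camera call.
- manip.find_in(target, camera): "rect" ([left, top, width, height] in pixels, round what is visible of it).
- manip.trace(target, camera): "mask" (400x640 bool, what is visible of it) and "rect" ([left, top, width, height] in pixels, round what is visible of it).
The state is a dict: "t": time; "q": joint angles; "dq": joint speeds; "joint_torque": joint torques, N m; "tool_pos": TCP position; "ee_rot": TCP orientation; "ft_force": force on the tool from outside, world axes, zero at the start; "wrist_torque": the same for the moment, N m; "width": finger opening in m; "grasp_force": force on a finger pad.
Only numpy, scipy, OpenCV 4.12 (cv2) and the standard library are available. Lean on these libraries where they do the work, as an engineer would, in place of code of your own. Each camera call takes 0.05 s, during which the arm holds its last target. There are 200 camera calls.

## Working session

There is one attempt and no reset: what is moved stays moved. The work goes in short steps, Python scripts to look and compute and a tool call to move; the robot and the scene stay as the last step left them, time stands still between calls to the robot, and variables do not carry over. Pictures are saved under pics/ and viewed, at most 10 in all, crops included, and the job is handed in when it is done.

Besides the shell and the picture viewer there is one more tool, called after "Request:" as name([rows], argument=value, ...), one row to a line, values as JSON. move_arm: Moves the arm, as the interface text tells. Its arguments: {"type":"object","properties":{"targets":{"type":"array","items":{"type":"array","items":{"type":"number"}}},"squeeze":{"type":"number"}},"required":["targets"]}

```bash
mkdir -p pics; ls
cat > h.py <<'E'
from rig import manip
import numpy as np, cv2
def shot(n):
    f=manip.grab_frame(n); return f
def save(f,p): cv2.imwrite(p,f["pixels"][:,:,::-1])
def foc(f): return 200/np.tan(np.radians(f["vfov"])/2)
def ray(f,u,v):
    E=np.array(f["extrinsics"]); F=foc(f)
    d=E[:3,:3]@np.array([(u-f["cx"])/F,-(v-f["cy"])/F,-1]); return E[:3,3],d/np.linalg.norm(d)
def onz(f,u,v,z):
    o,d=ray(f,u,v); return o+d*(z-o[2])/d[2]
def proj(f,P):
    E=np.array(f["extrinsics"]); F=foc(f); c=(np.atleast_2d(P)-E[:3,3])@E[:3,:3]
    return np.c_[f["cx"]+F*c[:,0]/-c[:,2], f["cy"]+F*c[:,1]/c[:,2]]
E
python3 - <<'E'
from h import *
for n in("top","side"):
    f=shot(n); save(f,f"pics/{n}0.png"); print(n,{k:v for k,v in f.items() if k!="pixels"})
    for t in ["stylus","block","template","lower_corner","bottom_end","bout_widest","bout_centre","blank","knife","gouge","plane","spool"]:
        r=manip.find_in(t,n); print(t,[(np.round(x["rect"],1).tolist(),round(x["p"],2)) for x in r[:2]])
o=manip.get_obs(); print(o)
E
```

```text
pics
top {'vfov': 56.64893844844655, 'cx': 318.3706688550591, 'cy': 204.7007479800732, 'extrinsics': array([[-0.0153198 ,  0.99841311, -0.05419011,  0.53219832],
       [-0.99976709, -0.01447159,  0.0160104 ,  0.06944024],
       [ 0.01520077,  0.05442276,  0.99840227,  0.95006699],
       [ 0.        ,  0.        ,  0.        ,  1.        ]])}
stylus [([485.1, 195.1, 17.5, 7.4], 0.43)]
block [([464.8, 184.2, 39.8, 84.7], 0.74)]
template [([238.1, 213.9, 141.5, 51.2], 0.78)]
lower_corner [([235.7, 216.0, 143.8, 52.7], 0.65)]
bottom_end [([241.8, 212.0, 145.0, 55.6], 0.77), ([137.5, 177.2, 42.3, 29.4], 0.23)]
bout_widest [([489.3, 250.1, 13.8, 10.0], 0.66), ([239.1, 212.7, 142.1, 52.9], 0.56)]
bout_centre [([239.4, 216.0, 143.3, 51.2], 0.66)]
blank [([211.3, 150.7, 198.7, 150.5], 0.85)]
knife [([485.6, 224.7, 18.2, 8.2], 0.6)]
gouge [([488.1, 250.6, 16.7, 7.9], 0.73), ([238.2, 215.7, 143.3, 49.5], 0.27)]
plane [([308.2, 190.6, 23.9, 11.0], 0.49)]
spool [([245.2, 201.4, 16.2, 9.8], 0.59)]
side {'vfov': 53.436200489991464, 'cx': 318.3780693580711, 'cy': 193.06778579088277, 'extrinsics':
[... 774 characters left out ...]
 0.71)]
spool []
{'t': 1.3, 'q': array([-1.38260858e+00,  4.90899114e-01,  1.55891060e+00,  1.26238293e-05,
        1.09170891e+00, -1.05583617e-01]), 'dq': array([ 0.00031926,  0.00255807,  0.00031734, -0.00186671, -0.00051224,
       -0.00132813]), 'joint_torque': array([-2.66705480e-03, -6.18275499e+01, -2.61847436e+01, -2.50373341e-04,
        3.66537597e-04, -2.77796636e-05]), 'tool_pos': array([ 0.18101303, -0.59822113,  0.25032384]), 'ee_rot': array([9.89232105e-01, 1.46355189e-01, 7.12502863e-06, 3.67531816e-05]), 'ft_force': array([-1.20677707,  0.51250321,  0.69204813]), 'wrist_torque': array([-0.01152179,  0.00704799, -0.02230424]), 'grasp_force': 0.0, 'width': 0.0854815880647498}
```

Run:
```python
import cv2
for n,(x,y,w,h,s) in {"top":(200,140,320,180,2.5),"side":(260,80,160,220,2.7)}.items():
    im=cv2.imread(f"pics/{n}0.png"); cv2.imwrite(f"pics/{n}0c.png",cv2.resize(im[y:y+h,x:x+w],None,fx=s,fy=s,interpolation=cv2.INTER_CUBIC))
```

```text
(no output)
```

View pics/top0.png

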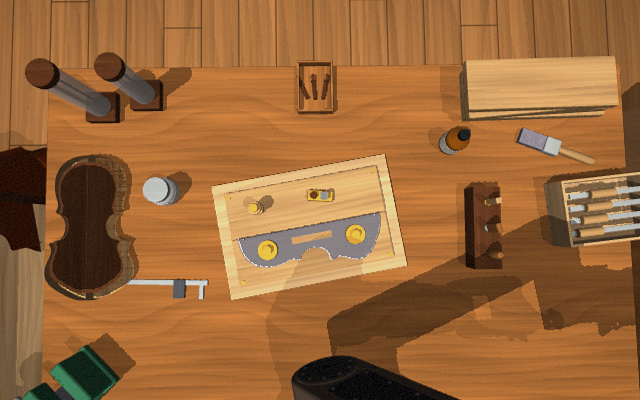

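View pics/top0c.png

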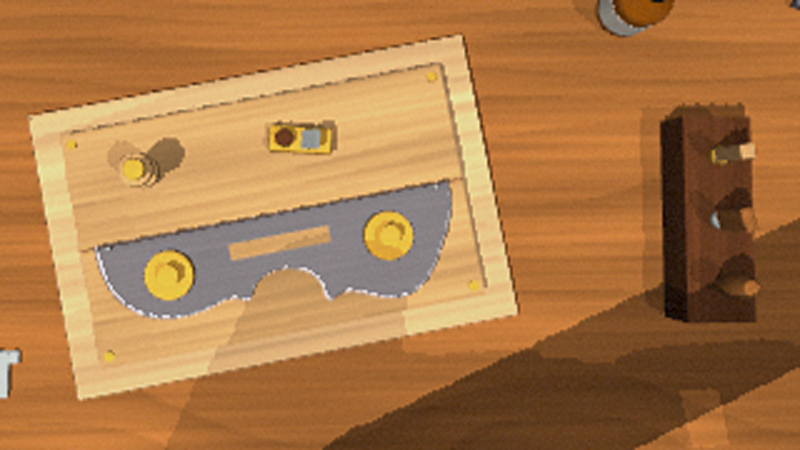

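View pics/side0c.png

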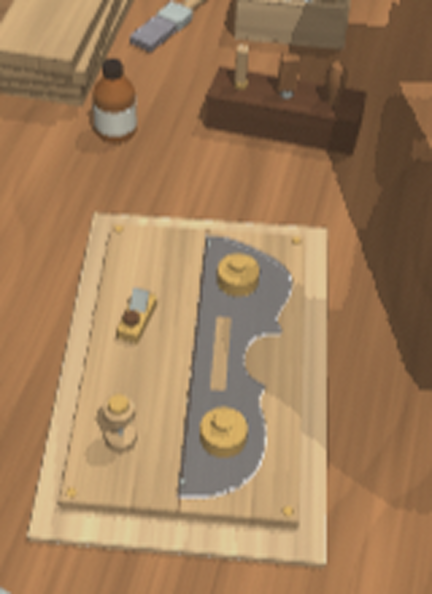

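```bash
cat > fit.py <<'E'
from h import *
from scipy.optimize import minimize
F={n:shot(n) for n in("top","side")}
S=4
def hullmask(f,P):
    m=np.zeros((400*S,640*S),np.uint8); h=cv2.convexHull(((proj(f,P)+.5)*S).astype(np.float32)); cv2.fillConvexPoly(m,np.round(h).astype(int),1); return m
def box(p,l,w,z0,z1):
    x,y,a=p[:3]; c,s=np.cos(a),np.sin(a)
    return np.array([[x+c*i*l/2-s*j*w/2,y+s*i*l/2+c*j*w/2,z] for i in(-1,1) for j in(-1,1) for z in(z0,z1)])
def fit(M,pts,p0,st):
    U={n:cv2.resize(m.astype(np.uint8),None,fx=S,fy=S,interpolation=cv2.INTER_NEAREST) for n,m in M.items()}
    def c(p):
        return sum(1-(hullmask(F[n],pts(p))&U[n]).sum()/((hullmask(F[n],pts(p))|U[n]).sum()) for n in U)
    p0=np.array(p0,float)
    r=minimize(c,p0,method="Nelder-Mead",options=dict(initial_simplex=np.vstack([p0]+[p0+np.eye(len(p0))[i]*st[i] for i in range(len(p0))]),xatol=1e-5,fatol=1e-4))
    return r.x,r.fun
if __name__=="__main__":
    T={}
    for t in["block","stylus","template","blank"]:
        T[t]={}
        for n in F:
            shot_=manip.trace(t,n)
            b=shot_[0] if shot_ else None
            if b: T[t][n]=b["mask"]; print(t,n,b["p"],b["rect"],b["mask"].sum())
    np.savez("masks.npz",**{f"{t}_{n}":m for t in T for n,m in T[t].items()})
    g=onz(F["top"],477,226,.055)
    print("block",fit(T["block"],lambda p:box(p,.2,.066,0,.055),[g[0],g[1],1.57],[.01,.01,.1]))
    g=onz(F["top"],498,200,.115)
    print("stylus",fit(T["stylus"],lambda p:box([p[0],p[1],0],.014,.014,p[2]-.052,p[2]),[g[0],g[1],.115],[.005,.005,.01]))
    for n in F: print(n,[np.round(onz(F[n],*q,.033)[:2],4) for q in ([(380,212)] if n=="top" else [(337,167)])])
    g=onz(F["top"],310,226,.02)
    print("blank28",fit(T["blank"],lambda p:box(p,.234,.385,0.005,.028),[g[0],g[1],.17],[.01,.01,.1]))
    print("board",fit(T["blank"],lambda p:box(p,.29,.45,0.0,.01),[g[0],g[1],.17],[.01,.01,.1]))
E
python3 fit.py
```

```text
block top 0.81 [463.2, 182.4, 39.6, 87.1] 2533
block side 0.98 [337.4, 104.9, 57.2, 30.2] 1164
stylus top 0.66 [483.9, 196.7, 18.0, 10.1] 105
stylus side 0.61 [346.1, 98.0, 6.8, 16.6] 82
template top 0.79 [239.2, 214.2, 141.7, 51.9] 4460
template side 0.76 [326.0, 165.9, 39.3, 97.5] 2629
blank top 0.77 [211.2, 150.6, 196.2, 148.7] 15584
blank side 0.68 [271.1, 161.7, 114.5, 130.9] 9294
block (array([ 0.52177372, -0.3532675 , -0.00605541]), np.float64(0.31873993109615706))
stylus (array([ 0.58149989, -0.35217305,  0.10958579]), np.float64(0.4195592922599398))
top [array([ 0.5616, -0.0978])]
side [array([ 0.5583, -0.0931])]
blank28 (array([0.5107397 , 0.10670693, 0.15969823]), np.float64(0.990486534447928))
board (array([0.53169599, 0.08028926, 0.17400667]), np.float64(0.5006393667507654))
```

```bash
cat > tmpl.py <<'E'
from h import *
from scipy.optimize import least_squares
from scipy.interpolate import CubicSpline
UV=np.array([(0,0),(1,15),(4,33),(11,54),(23,75),(40,92),(57,101),(74,104),(90,101),(104,96),(115,91),(123,90),(130,92),(136,95)])/1e3
s=np.r_[0,np.cumsum(np.hypot(*np.diff(UV,axis=0).T))]
CS=CubicSpline(s,UV); sd=np.linspace(0,s[-1],400); C=CS(sd)
def T2W(p,x,y): c,n=np.cos(p[2]),np.sin(p[2]); return np.c_[p[0]+c*x-n*y,p[1]+n*x+c*y]
if __name__=="__main__":
    M=np.load("masks.npz"); F={n:shot(n) for n in("top","side")}
    B={}
    for n in F:
        im=F[n]["pixels"]; big=cv2.resize(im,None,fx=4,fy=4,interpolation=cv2.INTER_LINEAR)
        hsv=cv2.cvtColor(big,cv2.COLOR_RGB2HSV); near=cv2.dilate(cv2.resize(M["template_"+n].astype(np.uint8),None,fx=4,fy=4,interpolation=0),np.ones((17,17)))
        g=((hsv[...,1]<75)&(near>0)).astype(np.uint8)
        cs,_=cv2.findContours(g,cv2.RETR_EXTERNAL,cv2.CHAIN_APPROX_NONE); c=max(cs,key=cv2.contourArea)[:,0,:]
        B[n]=(c+.5)/4-.5
        cv2.drawContours(big,[c[:,None]],-1,(255,0,0),1); B[n+"im"]=big
    def pts(n,z=.0305): 
        return np.array([onz(F[n],*q,z)[:2] for q in B[n]])
    P={n:pts(n) for n in F}
    J=np.linspace(0,.355,400); 
    def loc(p,Q): d=Q-p[:2]; c,n=np.cos(p[2]),np.sin(p[2]); return np.c_[c*d[:,0]+n*d[:,1],-n*d[:,0]+c*d[:,1]]
    def res(p,names):
        R=[]
        for n in names:
            L=loc(p,P[n])
            k=(L[:,1]<.128)&(L[:,0]<-.012)
            D=np.hypot(L[:,0][:,None]+C[:,1],L[:,1][:,None]-C[:,0]); i=D.argmin(1)
            R.append(np.where(k,D[np.arange(len(L)),i],0))
            k=(L[:,0]>-.01)&(L[:,1]>.03)&(L[:,1]<.32); R.append(np.where(k,L[:,0],0))
        return np.concatenate(R)
    for names in(["top"],["side"],["top","side"]):
        r=least_squares(res,[.56,-.096,.17],args=(names,),loss="soft_l1",f_scale=.002); print(names,r.x,"rms",np.sqrt((r.fun**2).mean()))
    p=r.x
    for n in F:
        L=loc(p,P[n]); k=(L[:,1]<.15)&(L[:,0]<-.005)
        D=np.hypot(L[:,0][:,None]+C[:,1],L[:,1][:,None]-C[:,0]); i=D.argmin(1)
        tn=CS(sd,1); N=np.c_[-tn[:,1],tn[:,0]][i]; N/=np.linalg.norm(N,axis=1)[:,None]
        d=((np.c_[L[:,1],-L[:,0]]-C[i])*N).sum(1)
        print(n,[(int(a*1e3),round(1e3*np.median(d[k&(abs(sd[i]-a)<.008)]),1)) for a in np.arange(.01,.23,.016) if (k&(abs(sd[i]-a)<.008)).any()])
    Q=T2W(p,-C[:,1],C[:,0]); im=B["topim"]
    for n in("top","side"):
        q=((proj(F[n],np.c_[Q,0*Q[:,:1]+.0305])+.5)*4).astype(int); cv2.polylines(B[n+"im"],[q[:,None]],False,(0,255,0),1)
    cv2.imwrite("pics/f.png",np.hstack([cv2.resize(im[820:1090,1200:1560],None,fx=1.2,fy=1.2)[:,:,::-1],cv2.resize(B["sideim"][640:910,1270:1530],None,fx=1.2,fy=1.2)[:,:,::-1]]))
    np.save("p.npy",p)
    for nm,x,y in(("corner",-.095,.136),("end",0,0),("wid",-.104,.074),("top",0,.355)): print(nm,T2W(p,np.array([x]),np.array([y])),np.linalg.norm(T2W(p,np.array([x]),np.array([y]))))
E
python3 tmpl.py
```

```text
['top'] [ 0.56235237 -0.09436516  0.17588684] rms 0.0005709206360988789
['side'] [ 0.56207722 -0.0954129   0.16807145] rms 0.0004002407990774535
['top', 'side'] [ 0.56223591 -0.09482179  0.17261665] rms 0.0005629888195868885
top [(10, np.float64(0.5)), (26, np.float64(1.1)), (42, np.float64(-0.8)), (58, np.float64(-2.5)), (74, np.float64(-2.6)), (90, np.float64(-0.9)), (106, np.float64(0.9)), (122, np.float64(1.2)), (138, np.float64(-0.4)), (154, np.float64(-1.5)), (170, np.float64(-2.3)), (186, np.float64(-1.5)), (202, np.float64(-10.6))]
side [(10, np.float64(1.4)), (26, np.float64(1.8)), (42, np.float64(0.0)), (58, np.float64(-1.2)), (74, np.float64(-1.0)), (90, np.float64(0.4)), (106, np.float64(1.2)), (122, np.float64(1.7)), (138, np.float64(0.1)), (154, np.float64(0.1)), (170, np.float64(-0.7)), (186, np.float64(-0.4)), (202, np.float64(-9.6))]
corner [[0.44528827 0.02283981]] 0.44587364173778904
end [[ 0.56223591 -0.09482179]] 0.5701757498427014
wid [[ 0.44707119 -0.03978464]] 0.44883790596426626
top [[0.50126086 0.25490245]] 0.5623501649415932
```

View pics/f.png

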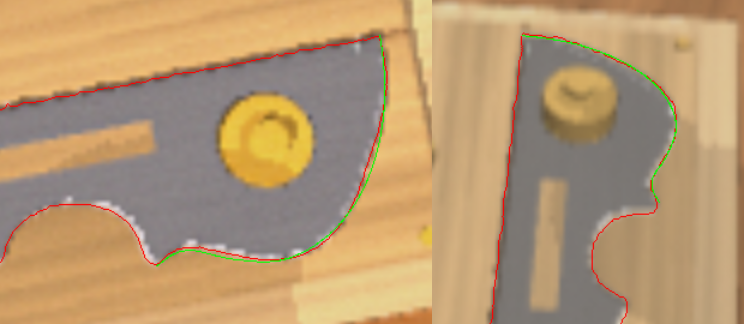

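Request:
move_arm([
  [0, 0, 0.147, 0, 0, 0, 8.5],
  [0, 0, 0.147, 0, 0, 0, 8.5],
  [0, 0, 0, 4.2, -2.6, 0, 8.5],
  [0, 0, 0, 4.2, -2.6, 0, 8.5],
  [0, 0, 0, 4.2, -2.6, 0, 8.5],
  [0, 0, 0, 4.2, -2.6, 0, 8.5],
  [0, 0, 0, 4.2, -2.6, 0, 8.5],
  [0, 0, 0, 4.2, -2.6, 0, 8.5],
], squeeze=80)

```text
t: 2.7
tool_pos: [0.4346, -0.441, 0.2505]
ee_rot: [1.0, -0.0, 0.0, 0.0]
ft_force: [-0.5, -0.4, -0.9]
width: 0.0851
grasp_force: 0.0
```

Request:
move_arm([
  [0, 0, 0, 3.7, -2.2, 0, 8.5],
  [0, 0, 0, 3.7, -2.2, 0, 8.5],
  [0, 0, 0, 3.7, -2.2, 0, 8.5],
  [0, 0, 0, 3.85, -2.3, 0, 8.5],
  [0, 0, 0, 0, 0, 4, 8.5],
  [0, 0, 0, 0, 0, 3, 8.5],
  [0, 0, 0, 0, 0, 1, 8.5],
  [0, 0, 0, 0, 0, 0, 8.5],
])

```text
t: 3.5
tool_pos: [0.5822, -0.3532, 0.1693]
ee_rot: [1.0, -0.0, -0.001, -0.001]
ft_force: [-0.2, 0.1, 0.5]
width: 0.0848
grasp_force: 0.0
```

Run:
```python
from h import *
print(manip.get_obs()["tool_pos"])
ims=[]
for n,(x,y,w,h) in {"top":(455,165,70,110),"side":(325,70,90,75)}.items():
    f=shot(n); im=f["pixels"][y:y+h,x:x+w,::-1]; ims.append(cv2.resize(im,(int(w*440/h),440),interpolation=cv2.INTER_CUBIC))
cv2.imwrite("pics/g.png",np.hstack(ims))
```

```text
[ 0.58224271 -0.35324558  0.16925951]
```

View pics/g.png

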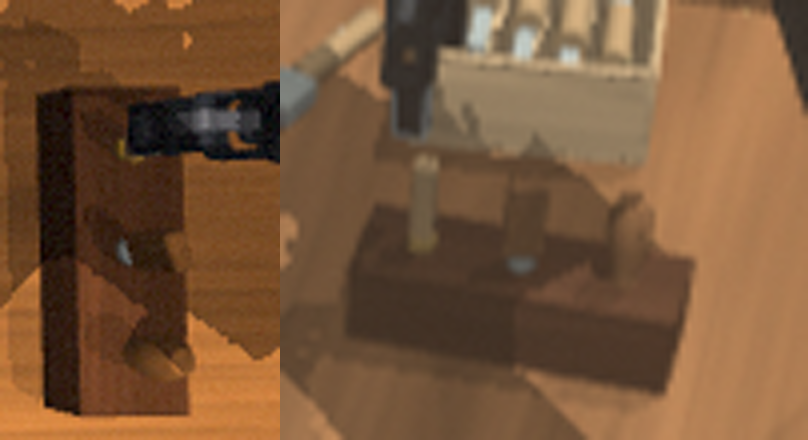

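Request:
move_arm([
  [0, 0, 0, 0, 0, 3, 8.5],
  [0, 0, 0, 0, 0, 3, 8.5],
  [0, 0, 0, 0, 0, 1.8, 8.5],
  [0, 0, 0, 0, 0, 0.6, 6],
  [0, 0, 0, 0, 0, 0, 3],
  [0, 0, 0, 0, 0, 0, 0.5],
  [0, 0, 0, 0, 0, 0, 0.5],
  [0, 0, 0, 0, 0, 0, 0.5],
])

```text
t: 4.4
tool_pos: [0.583, -0.3536, 0.0876]
ee_rot: [1.0, -0.0, 0.001, 0.001]
ft_force: [0.2, 0.5, 10.4]
width: 0.0134
grasp_force: 78.1
```

Request:
move_arm([
  [0, 0, 0, 0, 0, -1.5, 0.5],
  [0, 0, 0, 0, 0, -3.5, 0.5],
  [0, 0, 0, 0, 0, -4.5, 0.5],
  [0, 0, 0, -0.8, -4.5, 0, 0.5],
  [0, 0, 0, -0.8, -4.8, 0, 0.5],
  [0, 0, 0, -0.8, -4.8, 0, 0.5],
  [0, 0, 0, -0.8, -4.8, 0, 0.5],
  [0, 0, 0, 0, 0, 0, 0.5],
])

```text
t: 5.2
tool_pos: [0.5495, -0.1596, 0.1828]
ee_rot: [1.0, 0.002, -0.0, -0.0]
ft_force: [-0.1, -1.1, -1.1]
width: 0.0125
grasp_force: 78.1
```

```bash
cat > path.py <<'E'
from tmpl import *
p=np.load("p.npy")
ds=np.array([10,26,42,58,74,90,106,122,138,154,170,186])/1e3
dv=np.array([1,1.4,-.4,-1.8,-1.8,-.2,1,1.4,-.1,-.7,-1.5,-1])/1e3
t=CS(sd,1); N=np.c_[-t[:,1],t[:,0]]; N/=np.linalg.norm(N,axis=1)[:,None]
E=C+N*np.interp(sd,ds,dv)[:,None]
dE=np.gradient(E,axis=0); NE=np.c_[-dE[:,1],dE[:,0]]; NE/=np.linalg.norm(NE,axis=1)[:,None]
R=E+NE*.0025
W=T2W(p,-R[:,1],R[:,0]); c,n=np.cos(p[2]),np.sin(p[2])
NW=np.c_[c*-NE[:,1]-n*NE[:,0],n*-NE[:,1]+c*NE[:,0]]
E
python3 - <<'E'
from path import *
print(s[-1],CS(s[-1]))
o=manip.get_obs(); print(o["tool_pos"],o["ft_force"],o["width"])
# path from start to end each 6 mm of W arclength
L=np.r_[0,np.cumsum(np.hypot(*np.diff(W[::-1],axis=0).T))]
for a in np.arange(0,L[-1],.008):
    i=len(W)-1-np.searchsorted(L,a); print(int(a*1e3),"u,v",np.round(C[i]*1e3,1),"W",np.round(W[i]*1e3,1),"n",np.round(NW[i],2))
from h import *
for n in("top","side"):
    f=shot(n); m=manip.trace("stylus",n); print(n,[(x["rect"],x["p"]) for x in m[:2]])
    q=o["tool_pos"]; print(proj(f,[q,q+[0,0,.03],q-[0,0,.0226],q-[0,0,.0326],q-[0,0,.0726]]).round(1).tolist()); u,v=proj(f,q-[0,0,.035])[0].astype(int)
    im=f["pixels"][v-35:v+35,u-35:u+35,::-1]; cv2.imwrite(f"pics/s_{n}.png",cv2.resize(im,(400,400),interpolation=cv2.INTER_CUBIC)); print(u-35,v-35)
cv2.imwrite("pics/s.png",np.hstack([cv2.imread(f"pics/s_{n}.png") for n in("top","side")]))
E
```

```text
0.20542249884607913 [0.136 0.095]
[ 0.54946328 -0.1595819   0.18275637] [-0.09763033 -1.13064271 -1.05201632] 0.012503529648093887
0 u,v [136.  95.] W [444.1  21.9] n [-0.79 -0.61]
8 u,v [128.6  91.4] W [448.8  15.4] n [-0.86 -0.52]
16 u,v [120.  90.] W [451.5   7.8] n [-1.   -0.09]
24 u,v [112.   92.1] W [ 4.509e+02 -1.000e-01] n [-0.98  0.2 ]
32 u,v [104.6  95.7] W [448.9  -8. ] n [-0.97  0.24]
40 u,v [97.  98.8] W [447.  -15.9] n [-0.98  0.21]
48 u,v [ 89.6 101.1] W [445.6 -23.6] n [-0.99  0.16]
56 u,v [ 82. 103.] W [444.6 -31.5] n [-1.    0.07]
64 u,v [ 74.4 104. ] W [444.7 -39.6] n [-1.  -0.1]
72 u,v [ 66.7 103.5] W [446.  -47.6] n [-0.97 -0.23]
80 u,v [ 59.6 101.9] W [448.4 -55. ] n [-0.93 -0.37]
88 u,v [52.8 99.4] W [452.1 -62. ] n [-0.82 -0.57]
96 u,v [45.9 95.9] W [457.2 -68.4] n [-0.75 -0.66]
104 u,v [39.9 91.9] W [462.7 -73.8] n [-0.64 -0.77]
112 u,v [33.9 87. ] W [469.2 -78.7] n [-0.55 -0.83]
120 u,v [28.4 81.5] W [476.1 -82.8] n [-0.45 -0.89]
128 u,v [23.4 75.6] W [483.4 -86. ] n [-0.37 -0.93]
136 u,v [18.7 68.8] W [491.  -88.8] n [-0.38 -0.93]
144 u,v [14.9 62.1] W [498.3 -91.5] n [-0.31 -0.95]
152 u,v [11.3 54.6] W [506.  -93.9] n [-0.33 -0.95]
160 u,v [ 8.4 47.5] W [513.5 -96.2] n [-0.27 -0.96]
168 u,v [ 5.8 39.6] W [521.6 -98.2] n [-0.23 -0.97]
176 u,v [ 3.8 32.2] W [529.4 -99.7] n [-0.16 -0.99]
184 u,v [ 2.4 25.1] W [ 537.2 -100.7] n [ 0.03 -1.  ]
192 u,v [ 1.3 17.5] W [ 545.1 -100.2] n [ 0.08 -1.  ]
200 u,v [0.5 9.3] W [553.4 -99.4] n [ 0.1 -1. ]
208 u,v [0.1 1.5] W [561.2 -98.5] n [ 0.13 -0.99]
top []
[[422.9, 214.9], [427.3, 214.5], [419.7, 215.2], [418.4, 215.3], [413.4, 215.8]]
383 180
side []
[[346.3, 117.6], [346.7, 109.6], [346.0, 123.5], [345.9, 126.0], [345.4, 135.9]]
310 91
```

View pics/s.png

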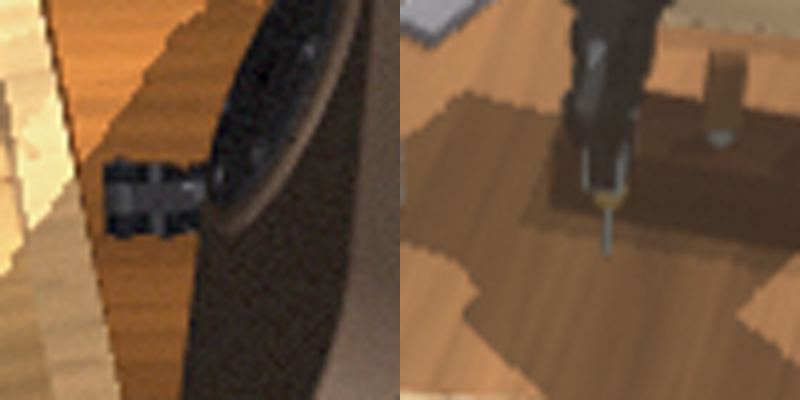

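Request:
move_arm([
  [0, 0, 0, -2.15, -3.42, 0, 0.5],
  [0, 0, 0, -2.15, -3.42, 0, 0.5],
  [0, 0, 0, -2.15, -3.42, 0, 0.5],
  [0, 0, 0, -2.15, -3.42, 0, 0.5],
  [0, 0, 0, -2.15, -3.42, 0, 0.5],
  [0, 0, 0, 0, 0, 4, 0.5],
  [0, 0, 0, 0, 0, 3.5, 0.5],
  [0, 0, 0, 0, 0, 0, 0.5],
])

```text
t: 6.2
tool_pos: [0.4423, 0.0061, 0.1037]
ee_rot: [1.0, -0.001, -0.003, -0.0]
ft_force: [-0.3, 0.2, -0.3]
width: 0.0127
grasp_force: 78.2
```

Run:
```python
from h import *
for i in range(3):
    o=manip.get_obs(); print(o["tool_pos"],o["ft_force"],o["t"])
    f=shot("side")
n="side";q=o["tool_pos"]; pr=proj(f,[q-[0,0,.0326],q-[0,0,.0726]]); print(pr)
u,v=pr[1].astype(int); print(u-25,v-30)
cv2.imwrite("pics/n.png",cv2.resize(f["pixels"][v-30:v+30,u-25:u+35,::-1],(600,600),interpolation=cv2.INTER_CUBIC))
```

```text
[0.4422554  0.00613877 0.10368383] [-0.26907346  0.20606959 -0.29980759] 6.2
[0.44301304 0.00600268 0.1054351 ] [-0.04155632  0.86824053 -1.06749759] 6.25
[0.4436555  0.00595647 0.10658175] [0.34664676 0.32352154 0.10099088] 6.3
[[367.11024607 187.95864565]
 [366.06276906 196.77421211]]
341 166
```

View pics/n.png

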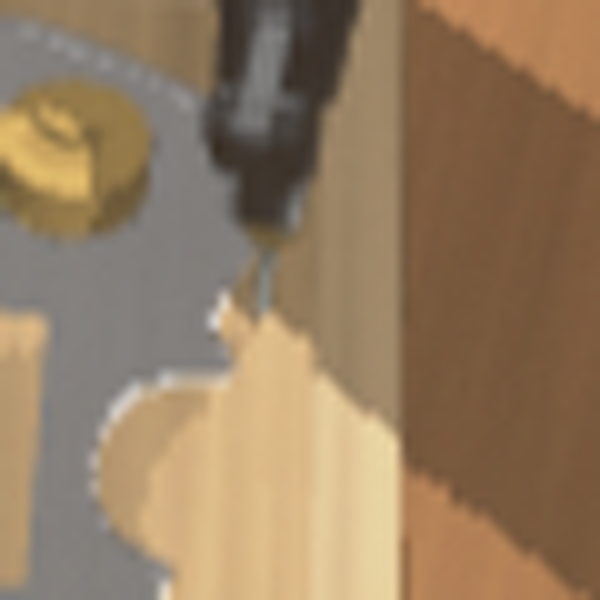

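Request:
move_arm([
  [0, 0, 0, 0.1, -0.3, 0.2, 0.5],
  [0, 0, 0, 0.1, -0.3, 0.2, 0.5],
  [0, 0, 0, 0, 0, 0, 0.5],
  [0, 0, 0, 0, 0, 0, 0.5],
])

```text
t: 6.75
tool_pos: [0.4453, 0.0128, 0.1026]
ee_rot: [1.0, 0.0, 0.0, 0.0]
ft_force: [0.1, -0.0, -0.7]
width: 0.0131
grasp_force: 78.2
```

```bash
cat > o.py <<'E'
from h import *
import sys
q=[];g=[]
for i in range(int(sys.argv[1])):
    o=manip.get_obs(); q.append(o["tool_pos"]*1e3); g.append(o["ft_force"]); 
    if i<int(sys.argv[1])-1: manip.grab_frame("top")
print(o["t"]); print(np.round(q,2).tolist()); print(np.round(g,1).tolist())
E
python3 o.py 3
```

```text
6.85
[[445.31, 12.79, 102.64], [445.22, 12.76, 102.55], [445.19, 12.75, 102.48]]
[[0.1, -0.0, -0.7], [0.3, 0.1, 0.1], [-0.2, 0.0, -0.2]]
```

Request:
move_arm([
  [0, 0, 0, 0.1, 0, 0, 0.5],
  [0, 0, 0, 0.1, 0, 0, 0.5],
  [0, 0, 0, 0.1, 0, 0, 0.5],
  [0, 0, 0, 0, 0, 0, 0.5],
  [0, 0, 0, 0, 0, 0, 0.5],
])

```text
t: 7.35
tool_pos: [0.4481, 0.0127, 0.1022]
ee_rot: [1.0, -0.0, -0.0, 0.0]
ft_force: [0.9, 0.2, -0.6]
width: 0.0132
grasp_force: 78.2
```

Request:
move_arm([
  [0, 0, 0, 0.1, 0, 0, 0.5],
  [0, 0, 0, 0.1, 0, 0, 0.5],
  [0, 0, 0, 0, 0, 0, 0.5],
  [0, 0, 0, 0, 0, 0, 0.5],
])

```text
t: 7.75
tool_pos: [0.4501, 0.0127, 0.1023]
ee_rot: [1.0, -0.0, 0.0, 0.0]
ft_force: [-0.3, 0.3, -0.4]
width: 0.0126
grasp_force: 78.2
```

Request:
move_arm([
  [0, 0, 0, 0.08, 0, 0, 0.5],
  [0, 0, 0, 0.07, 0, 0, 0.5],
  [0, 0, 0, 0, 0, 0, 0.5],
  [0, 0, 0, 0, 0, 0, 0.5],
])

```text
t: 8.15
tool_pos: [0.4517, 0.0127, 0.1023]
ee_rot: [1.0, -0.0, 0.0, 0.0]
ft_force: [-0.0, -0.0, -0.9]
width: 0.013
grasp_force: 78.2
```

Request:
move_arm([
  [0, 0, 0, 0.08, 0, 0, 0.5],
  [0, 0, 0, 0.07, 0, 0, 0.5],
  [0, 0, 0, 0, 0, 0, 0.5],
  [0, 0, 0, 0, 0, 0, 0.5],
])

```text
t: 8.55
tool_pos: [0.4529, 0.0127, 0.1022]
ee_rot: [1.0, -0.0, -0.0, 0.0]
ft_force: [-2.3, -0.4, -0.6]
width: 0.0129
grasp_force: 78.2
```

Request:
move_arm([
  [0, 0, 0, -0.02, 0, 0.05, 0.5],
  [0, 0, 0, 0, 0, 0.05, 0.5],
  [0, 0, 0, 0, 0, 0.05, 0.5],
  [0, 0, 0, 0, 0, 0, 0.5],
  [0, 0, 0, 0, 0, 0, 0.5],
])

```text
t: 9.05
tool_pos: [0.4528, 0.0127, 0.1007]
ee_rot: [1.0, -0.0, -0.0, 0.0]
ft_force: [-2.6, -0.2, -0.7]
width: 0.0129
grasp_force: 78.1
```

Request:
move_arm([
  [0, 0, 0, 0, 0, 0.05, 0.5],
  [0, 0, 0, 0, 0, 0.05, 0.5],
  [0, 0, 0, 0, 0, 0, 0.5],
  [0, 0, 0, 0, 0, 0, 0.5],
])

```text
t: 9.45
tool_pos: [0.4529, 0.0127, 0.1]
ee_rot: [1.0, -0.0, 0.0, 0.0]
ft_force: [-3.6, -1.0, 5.6]
width: 0.013
grasp_force: 79.0
```

Request:
move_arm([
  [0, 0, 0, 0.02, 0.1, -0.02, 0.5],
  [0, 0, 0, 0.03, 0.1, -0.01, 0.5],
  [0, 0, 0, 0.03, 0.1, 0, 0.5],
  [0, 0, 0, 0.03, 0.1, 0, 0.5],
  [0, 0, 0, 0.02, 0.09, 0, 0.5],
  [0, 0, 0, 0, 0, 0, 0.5],
])

```text
t: 10.05
tool_pos: [0.454, 0.0078, 0.1]
ee_rot: [1.0, -0.0, -0.0, -0.0]
ft_force: [-4.3, 1.4, 3.4]
width: 0.0127
grasp_force: 78.6
```

Request:
move_arm([
  [0, 0, 0, 0, 0.16, 0, 0.5],
  [0, 0, 0, -0.01, 0.16, 0, 0.5],
  [0, 0, 0, -0.02, 0.16, 0, 0.5],
  [0, 0, 0, -0.03, 0.16, 0, 0.5],
  [0, 0, 0, -0.03, 0.15, 0, 0.5],
])

```text
t: 10.55
tool_pos: [0.4536, 0.0, 0.1001]
ee_rot: [1.0, -0.0, 0.0, -0.0]
ft_force: [-2.2, 4.4, 2.6]
width: 0.0127
grasp_force: 78.5
```

Request:
move_arm([
  [0, 0, 0, -0.05, 0.15, 0, 0.5],
  [0, 0, 0, -0.05, 0.16, 0, 0.5],
  [0, 0, 0, -0.05, 0.16, 0, 0.5],
  [0, 0, 0, -0.05, 0.16, 0, 0.5],
  [0, 0, 0, -0.04, 0.16, 0, 0.5],
])

```text
t: 11.05
tool_pos: [0.4513, -0.0083, 0.1002]
ee_rot: [1.0, -0.0, 0.0, 0.0]
ft_force: [1.4, 1.6, 2.6]
width: 0.013
grasp_force: 78.5
```

Request:
move_arm([
  [0, 0, 0, 0.04, 0, 0, 0.5],
  [0, 0, 0, 0.02, 0, 0, 0.5],
  [0, 0, 0, 0, 0, 0, 0.5],
])

```text
t: 11.35
tool_pos: [0.4515, -0.0082, 0.1001]
ee_rot: [1.0, -0.0, -0.0, 0.0]
ft_force: [-2.9, -2.6, 2.5]
width: 0.0129
grasp_force: 78.5
```

Request:
move_arm([
  [0, 0, 0, -0.02, 0.16, 0, 0.5],
  [0, 0, 0, -0.03, 0.16, 0, 0.5],
  [0, 0, 0, -0.04, 0.16, 0, 0.5],
  [0, 0, 0, -0.04, 0.16, 0, 0.5],
  [0, 0, 0, -0.04, 0.15, 0, 0.5],
])

```text
t: 11.85
tool_pos: [0.4498, -0.0159, 0.1001]
ee_rot: [1.0, -0.0, -0.0, -0.0]
ft_force: [0.0, 4.2, 3.0]
width: 0.0129
grasp_force: 78.5
```

Request:
move_arm([
  [0, 0, 0, 0, 0.15, 0, 0.5],
  [0, 0, 0, -0.02, 0.15, 0, 0.5],
  [0, 0, 0, -0.03, 0.16, 0, 0.5],
  [0, 0, 0, -0.03, 0.16, 0, 0.5],
  [0, 0, 0, -0.03, 0.15, 0, 0.5],
])

```text
t: 12.35
tool_pos: [0.4483, -0.0235, 0.1]
ee_rot: [1.0, -0.0, -0.0, -0.0]
ft_force: [-1.8, 5.7, 4.0]
width: 0.0132
grasp_force: 78.6
```

Request:
move_arm([
  [0, 0, 0, -0.02, 0.16, -0.01, 0.5],
  [0, 0, 0, -0.02, 0.16, 0, 0.5],
  [0, 0, 0, -0.02, 0.16, 0, 0.5],
  [0, 0, 0, -0.02, 0.16, 0, 0.5],
  [0, 0, 0, -0.02, 0.15, 0, 0.5],
])

```text
t: 12.85
tool_pos: [0.4473, -0.0315, 0.1001]
ee_rot: [1.0, -0.0, -0.001, -0.0]
ft_force: [-1.4, 4.8, 3.2]
width: 0.0133
grasp_force: 78.7
```

Request:
move_arm([
  [0, 0, 0, 0, 0.16, 0, 0.5],
  [0, 0, 0, 0, 0.16, 0, 0.5],
  [0, 0, 0, 0.01, 0.16, 0, 0.5],
  [0, 0, 0, 0.01, 0.16, 0, 0.5],
  [0, 0, 0, 0.02, 0.16, 0, 0.5],
])

```text
t: 13.35
tool_pos: [0.4473, -0.0394, 0.1]
ee_rot: [1.0, -0.0, -0.001, -0.0]
ft_force: [-3.4, 5.2, 4.7]
width: 0.0128
grasp_force: 78.7
```

Request:
move_arm([
  [0, 0, 0, 0.01, 0.16, -0.01, 0.5],
  [0, 0, 0, 0.02, 0.16, 0, 0.5],
  [0, 0, 0, 0.03, 0.16, 0, 0.5],
  [0, 0, 0, 0.03, 0.16, 0, 0.5],
  [0, 0, 0, 0.03, 0.16, 0, 0.5],
])

```text
t: 13.85
tool_pos: [0.4484, -0.0474, 0.1001]
ee_rot: [1.0, -0.0, -0.001, -0.0]
ft_force: [-2.9, 4.3, 3.0]
width: 0.0129
grasp_force: 78.7
```

Request:
move_arm([
  [0, 0, 0, 0.04, 0.15, 0, 0.5],
  [0, 0, 0, 0.05, 0.15, 0, 0.5],
  [0, 0, 0, 0.05, 0.15, 0, 0.5],
  [0, 0, 0, 0.06, 0.14, 0, 0.5],
  [0, 0, 0, 0.06, 0.14, 0, 0.5],
])

```text
t: 14.35
tool_pos: [0.4507, -0.0547, 0.1]
ee_rot: [1.0, -0.0, -0.001, -0.0]
ft_force: [-4.0, 4.1, 2.9]
width: 0.013
grasp_force: 78.7
```

Request:
move_arm([
  [0, 0, 0, 0.06, 0.14, 0, 0.5],
  [0, 0, 0, 0.07, 0.14, 0, 0.5],
  [0, 0, 0, 0.08, 0.14, 0, 0.5],
  [0, 0, 0, 0.08, 0.14, 0, 0.5],
  [0, 0, 0, 0.08, 0.13, 0, 0.5],
])

```text
t: 14.85
tool_pos: [0.4546, -0.0617, 0.1]
ee_rot: [1.0, -0.0, -0.001, -0.0]
ft_force: [-3.3, 2.8, 3.7]
width: 0.0129
grasp_force: 78.7
```

Request:
move_arm([
  [0, 0, 0, 0.11, 0.12, 0, 0.5],
  [0, 0, 0, 0.11, 0.12, 0, 0.5],
  [0, 0, 0, 0.11, 0.13, 0, 0.5],
  [0, 0, 0, 0.11, 0.13, 0, 0.5],
  [0, 0, 0, 0.11, 0.12, 0, 0.5],
])

```text
t: 15.35
tool_pos: [0.4598, -0.0678, 0.1]
ee_rot: [1.0, -0.0, -0.002, -0.0]
ft_force: [-6.8, 2.5, 4.6]
width: 0.0132
grasp_force: 78.8
```

Request:
move_arm([
  [0, 0, 0, 0.1, 0.12, -0.01, 0.5],
  [0, 0, 0, 0.11, 0.11, 0, 0.5],
  [0, 0, 0, 0.11, 0.11, 0, 0.5],
  [0, 0, 0, 0.11, 0.11, 0, 0.5],
  [0, 0, 0, 0.11, 0.1, 0, 0.5],
])

```text
t: 15.85
tool_pos: [0.4665, -0.0736, 0.1003]
ee_rot: [1.0, -0.0, -0.0, 0.0]
ft_force: [-4.9, -0.5, 0.8]
width: 0.0128
grasp_force: 78.3
```

Request:
move_arm([
  [0, 0, 0, 0.12, 0.11, 0.02, 0.5],
  [0, 0, 0, 0.12, 0.1, 0, 0.5],
  [0, 0, 0, 0.13, 0.1, 0, 0.5],
  [0, 0, 0, 0.13, 0.1, 0, 0.5],
  [0, 0, 0, 0.13, 0.1, 0, 0.5],
])

```text
t: 16.35
tool_pos: [0.4733, -0.0787, 0.1003]
ee_rot: [1.0, -0.0, 0.0, 0.0]
ft_force: [-0.9, 0.9, 1.3]
width: 0.0131
grasp_force: 78.3
```

Request:
move_arm([
  [0, 0, 0, 0.02, -0.03, 0.02, 0.5],
  [0, 0, 0, 0, -0.02, 0.01, 0.5],
  [0, 0, 0, 0, 0, 0, 0.5],
])

```text
t: 16.65
tool_pos: [0.4737, -0.0784, 0.1001]
ee_rot: [1.0, -0.0, 0.001, 0.0]
ft_force: [0.5, -4.4, 3.0]
width: 0.0131
grasp_force: 78.6
```

Request:
move_arm([
  [0, 0, 0, 0.14, 0.08, 0, 0.5],
  [0, 0, 0, 0.14, 0.08, 0, 0.5],
  [0, 0, 0, 0.14, 0.08, 0, 0.5],
  [0, 0, 0, 0.14, 0.07, 0, 0.5],
  [0, 0, 0, 0.14, 0.07, 0, 0.5],
])

```text
t: 17.15
tool_pos: [0.4779, -0.0808, 0.0997]
ee_rot: [1.0, -0.0, -0.003, -0.001]
ft_force: [-8.8, 3.1, 11.0]
width: 0.013
grasp_force: 79.6
```

Request:
move_arm([
  [0, 0, 0, 0, 0, -0.03, 0.5],
  [0, 0, 0, 0.0, 0, -0.02, 0.5],
])

```text
t: 17.35
tool_pos: [0.4792, -0.0814, 0.1002]
ee_rot: [1.0, -0.0, -0.001, -0.0]
ft_force: [-2.6, -0.0, 1.4]
width: 0.013
grasp_force: 78.4
```

Request:
move_arm([
  [0, 0, 0, 0.12, 0.05, 0, 0.5],
  [0, 0, 0, 0.12, 0.05, 0, 0.5],
  [0, 0, 0, 0.12, 0.05, 0, 0.5],
  [0, 0, 0, 0.12, 0.05, 0, 0.5],
])

```text
t: 17.75
tool_pos: [0.485, -0.0839, 0.1003]
ee_rot: [1.0, -0.0, 0.0, 0.0]
ft_force: [-3.1, -1.6, 0.3]
width: 0.0132
grasp_force: 78.3
```

Request:
move_arm([
  [0, 0, 0, 0.14, 0.055, 0.01, 0.5],
  [0, 0, 0, 0.14, 0.055, 0.01, 0.5],
  [0, 0, 0, 0.14, 0.055, 0, 0.5],
  [0, 0, 0, 0.14, 0.055, 0, 0.5],
])

```text
t: 18.15
tool_pos: [0.4904, -0.086, 0.1002]
ee_rot: [1.0, -0.0, -0.0, -0.0]
ft_force: [-3.5, 0.0, 2.2]
width: 0.0131
grasp_force: 78.4
```

Request:
move_arm([
  [0, 0, 0, 0.14, 0.04, 0, 0.5],
  [0, 0, 0, 0.14, 0.045, 0, 0.5],
  [0, 0, 0, 0.14, 0.05, 0, 0.5],
  [0, 0, 0, 0.14, 0.05, 0, 0.5],
])

```text
t: 18.55
tool_pos: [0.4959, -0.0879, 0.1001]
ee_rot: [1.0, -0.0, -0.0, 0.0]
ft_force: [-3.7, -1.6, 2.2]
width: 0.0128
grasp_force: 78.5
```

Request:
move_arm([
  [0, 0, 0, 0.15, 0.055, 0, 0.5],
  [0, 0, 0, 0.15, 0.055, 0, 0.5],
  [0, 0, 0, 0.15, 0.05, 0, 0.5],
  [0, 0, 0, 0.15, 0.05, 0, 0.5],
  [0, 0, 0, 0.15, 0.05, 0, 0.5],
])

```text
t: 19.05
tool_pos: [0.5036, -0.0905, 0.1002]
ee_rot: [1.0, -0.0, -0.0, 0.0]
ft_force: [-4.7, -1.4, 2.8]
width: 0.0129
grasp_force: 78.5
```

Request:
move_arm([
  [0, 0, 0, 0.15, 0.05, 0, 0.5],
  [0, 0, 0, 0.15, 0.045, 0, 0.5],
  [0, 0, 0, 0.15, 0.045, 0, 0.5],
  [0, 0, 0, 0.15, 0.045, 0, 0.5],
  [0, 0, 0, 0.15, 0.045, 0, 0.5],
])

```text
t: 19.55
tool_pos: [0.511, -0.0928, 0.1001]
ee_rot: [1.0, -0.0, -0.0, 0.0]
ft_force: [-6.0, -1.7, 2.7]
width: 0.0134
grasp_force: 78.5
```

Request:
move_arm([
  [0, 0, 0, 0.15, 0.05, 0, 0.5],
  [0, 0, 0, 0.15, 0.045, 0, 0.5],
  [0, 0, 0, 0.15, 0.04, 0, 0.5],
  [0, 0, 0, 0.15, 0.04, 0, 0.5],
  [0, 0, 0, 0.15, 0.04, 0, 0.5],
])

```text
t: 20.05
tool_pos: [0.5183, -0.095, 0.1001]
ee_rot: [1.0, -0.0, -0.0, 0.0]
ft_force: [-6.5, -2.2, 2.8]
width: 0.0125
grasp_force: 78.6
```

Request:
move_arm([
  [0, 0, 0, 0.15, 0.055, -0.005, 0.5],
  [0, 0, 0, 0.15, 0.045, 0, 0.5],
  [0, 0, 0, 0.15, 0.04, 0, 0.5],
  [0, 0, 0, 0.15, 0.04, 0, 0.5],
  [0, 0, 0, 0.15, 0.04, 0, 0.5],
])

```text
t: 20.55
tool_pos: [0.5264, -0.0972, 0.1003]
ee_rot: [1.0, -0.0, 0.0, 0.0]
ft_force: [-4.2, -1.6, 1.4]
width: 0.013
grasp_force: 78.5
```

Request:
move_arm([
  [0, 0, 0, 0.15, 0.035, 0.005, 0.5],
  [0, 0, 0, 0.15, 0.03, 0, 0.5],
  [0, 0, 0, 0.15, 0.025, 0, 0.5],
  [0, 0, 0, 0.15, 0.025, 0, 0.5],
  [0, 0, 0, 0.15, 0.02, 0, 0.5],
])

```text
t: 21.05
tool_pos: [0.5336, -0.0985, 0.1002]
ee_rot: [1.0, -0.0, -0.0, 0.0]
ft_force: [-4.4, -2.8, 2.5]
width: 0.0125
grasp_force: 78.5
```

Request:
move_arm([
  [0, 0, 0, 0.15, 0.03, 0, 0.5],
  [0, 0, 0, 0.15, 0.025, 0, 0.5],
  [0, 0, 0, 0.15, 0.02, 0, 0.5],
  [0, 0, 0, 0.15, 0.015, 0, 0.5],
  [0, 0, 0, 0.15, 0.01, 0, 0.5],
])

```text
t: 21.55
tool_pos: [0.5414, -0.0994, 0.1002]
ee_rot: [1.0, -0.0, 0.0, 0.0]
ft_force: [-2.9, -0.7, 1.2]
width: 0.0132
grasp_force: 78.4
```

Request:
move_arm([
  [0, 0, 0, 0.15, -0.03, 0.005, 0.5],
  [0, 0, 0, 0.15, -0.015, 0.005, 0.5],
  [0, 0, 0, 0.15, -0.015, 0, 0.5],
  [0, 0, 0, 0.15, -0.015, 0, 0.5],
  [0, 0, 0, 0.15, -0.015, 0, 0.5],
])

```text
t: 22.05
tool_pos: [0.5486, -0.0986, 0.1001]
ee_rot: [1.0, -0.0, -0.0, 0.0]
ft_force: [-4.0, -1.0, 2.8]
width: 0.0132
grasp_force: 78.6
```

Request:
move_arm([
  [0, 0, 0, 0.13, -0.035, 0, 0.5],
  [0, 0, 0, 0.13, -0.03, 0, 0.5],
  [0, 0, 0, 0.13, -0.03, 0, 0.5],
  [0, 0, 0, 0.14, -0.02, 0, 0.5],
  [0, 0, 0, 0.14, -0.015, 0, 0.5],
])

```text
t: 22.55
tool_pos: [0.5551, -0.0973, 0.1001]
ee_rot: [1.0, -0.0, -0.0, 0.0]
ft_force: [-4.3, -3.1, 3.1]
width: 0.0133
grasp_force: 78.7
```

Request:
move_arm([
  [0, 0, 0, 0.13, -0.015, 0, 0.5],
  [0, 0, 0, 0.13, -0.015, 0, 0.5],
  [0, 0, 0, 0.13, -0.015, 0, 0.5],
  [0, 0, 0, 0.13, -0.015, 0, 0.5],
  [0, 0, 0, 0.1, -0.01, 0, 0.5],
  [0, 0, 0, 0, 0, 0, 0.5],
])

```text
t: 23.15
tool_pos: [0.5618, -0.0965, 0.1001]
ee_rot: [1.0, -0.0, 0.0, 0.0]
ft_force: [-2.3, 0.3, 2.7]
width: 0.0131
grasp_force: 78.6
```

Request:
move_arm([
  [0, 0, 0, 0.03, -0.05, 0, 0.5],
  [0, 0, 0, 0, 0, 0, 0.5],
  [0, 0, 0, 0, 0.1, -1, 0.5],
  [0, 0, 0, 0, 0.3, -3, 0.5],
  [0, 0, 0, 0, 0.5, -4, 0.5],
  [0, 0, 0, 0.4, 4.8, 0, 0.5],
  [0, 0, 0, 0.5, 4.8, 0, 0.5],
  [0, 0, 0, 0.5, 4.8, 0, 0.5],
])

```text
t: 23.95
tool_pos: [0.576, -0.2506, 0.1814]
ee_rot: [1.0, 0.0, 0.001, 0.0]
ft_force: [0.2, 0.3, -0.5]
width: 0.0132
grasp_force: 78.2
```

Request:
move_arm([
  [0, 0, 0, 0.3, 4.5, 0, 0.5],
  [0, 0, 0, 0.2, 4, 0, 0.5],
  [0, 0, 0, 0, 1.5, 0, 0.5],
  [0, 0, 0, 0, 0, 0, 0.5],
  [0, 0, 0, 0, 0, 0, 0.5],
])

```text
t: 24.45
tool_pos: [0.5805, -0.3483, 0.1802]
ee_rot: [1.0, -0.0, -0.0, -0.0]
ft_force: [-0.5, 0.3, -0.4]
width: 0.0128
grasp_force: 78.2
```

Run:
```python
from h import *
o=manip.get_obs(); print(o["tool_pos"],o["ft_force"],o["ee_rot"]); q=o["tool_pos"]
f=shot("side"); pr=proj(f,[q-[0,0,.0226],q-[0,0,.0326],q-[0,0,.0726],[.583,-.3536,.055]]); print(pr.round(1).tolist())
u,v=pr[1].astype(int); print(u-25,v-20)
a=cv2.resize(f["pixels"][v-20:v+40,u-30:u+30,::-1],(400,400),interpolation=cv2.INTER_CUBIC)
t=shot("top"); save(t,"pics/t2.png"); b=cv2.resize(t["pixels"][205:275,300:400,::-1],(571,400),interpolation=cv2.INTER_CUBIC)
cv2.imwrite("pics/r.png",cv2.resize(np.hstack([a,b]),None,fx=.82,fy=.82))
```

```text
[ 0.58053796 -0.3482733   0.18016016] [-0.47390804  0.27594608 -0.44396324] [ 9.99999945e-01 -1.77970530e-04 -1.06375940e-04 -2.58786594e-04]
[[349.9, 87.7], [349.7, 90.2], [349.2, 100.0], [348.2, 111.2]]
324 70
```

View pics/r.png

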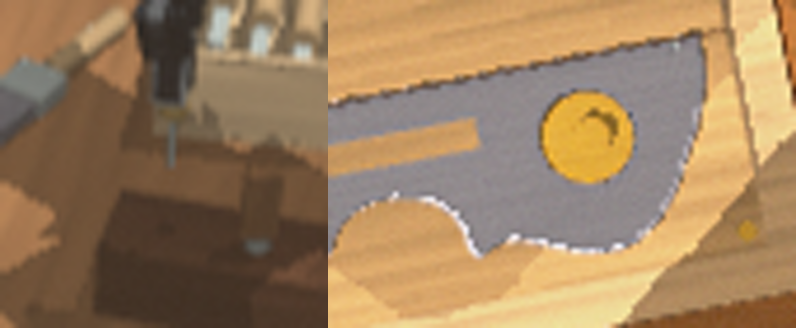

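Request:
move_arm([
  [0, 0, 0, 0.25, 0.53, 0, 0.5],
  [0, 0, 0, 0, 0, 2, 0.5],
  [0, 0, 0, 0, 0, 2, 0.5],
  [0, 0, 0, 0, 0, 0, 0.5],
  [0, 0, 0, 0, 0, 0, 0.5],
  [0, 0, 0, 0, 0, 1, 0.5],
  [0, 0, 0, 0, 0, 0.5, 0.5],
  [0, 0, 0, 0, 0, 0, 0.5],
])

```text
t: 25.35
tool_pos: [0.583, -0.3542, 0.1245]
ee_rot: [1.0, -0.0, -0.0, -0.0]
ft_force: [0.4, 0.3, -0.6]
width: 0.0131
grasp_force: 78.2
```

Request:
move_arm([
  [0, 0, 0, 0, -0.05, 0.7, 0.5],
  [0, 0, 0, 0, 0, 0.7, 0.5],
  [0, 0, 0, 0, 0, 0.8, 0.5],
  [0, 0, 0, 0, 0, 0.8, 0.5],
  [0, 0, 0, 0, 0, 0.5, 0.5],
  [0, 0, 0, 0, 0, 0, 0.5],
  [0, 0, 0, 0, 0, 0, 0.5],
])

```text
t: 26.05
tool_pos: [0.5832, -0.3539, 0.0901]
ee_rot: [1.0, -0.0, -0.0, 0.0]
ft_force: [-0.8, 0.4, -0.4]
width: 0.0129
grasp_force: 78.2
```

Request:
move_arm([
  [0, 0, 0, 0, 0, 0.1, 0.5],
  [0, 0, 0, 0, 0, 0.1, 0.5],
  [0, 0, 0, 0, 0, 0.1, 0.5],
  [0, 0, 0, 0, 0, 0, 0.5],
  [0, 0, 0, 0, 0, 0, 0.5],
])

```text
t: 26.55
tool_pos: [0.5833, -0.3539, 0.0877]
ee_rot: [1.0, -0.0, 0.0, 0.0]
ft_force: [-1.1, 0.8, 5.5]
width: 0.0127
grasp_force: 79.0
```

Request:
move_arm([
  [0, 0, 0, 0, 0, 0, 2],
  [0, 0, 0, 0, 0, 0, 3.5],
  [0, 0, 0, 0, 0, 0, 6],
  [0, 0, 0, 0, 0, 0, 6],
  [0, 0, 0, 0, 0, 0, 6],
  [0, 0, 0, 0, 0, -2, 6],
  [0, 0, 0, 0, 0, -4, 6],
  [0, 0, 0, 0, 0, -4, 6],
])

```text
t: 27.35
tool_pos: [0.5829, -0.3537, 0.1877]
ee_rot: [1.0, -0.0, -0.001, -0.0]
ft_force: [0.3, -0.4, 0.0]
width: 0.0602
grasp_force: 0.0
```

Request:
move_arm([
  [0, 0, 0, -4, 2, -2, 6],
  [0, 0, 0, -4, 2, 0, 6],
  [0, 0, 0, -4, 2, 0, 6],
  [0, 0, 0, 0, 0, 0, 6],
  [0, 0, 0, 0, 0, 0, 6],
])

```text
t: 27.85
tool_pos: [0.4626, -0.4144, 0.2074]
ee_rot: [1.0, -0.001, 0.0, 0.0]
ft_force: [0.6, 0.0, -0.0]
width: 0.0602
grasp_force: 0.0
```

Run:
```python
from h import *
print(manip.get_obs()["tool_pos"])
f=shot("side"); t=shot("top")
a=cv2.resize(f["pixels"][70:150,325:405,::-1],(400,400),interpolation=cv2.INTER_CUBIC)
b=cv2.resize(t["pixels"][170:280,455:535,::-1],(291,400),interpolation=cv2.INTER_CUBIC)
cv2.imwrite("pics/e.png",np.hstack([a,b]))
```

```text
[ 0.4626128  -0.41441703  0.20744433]
```

View pics/e.png

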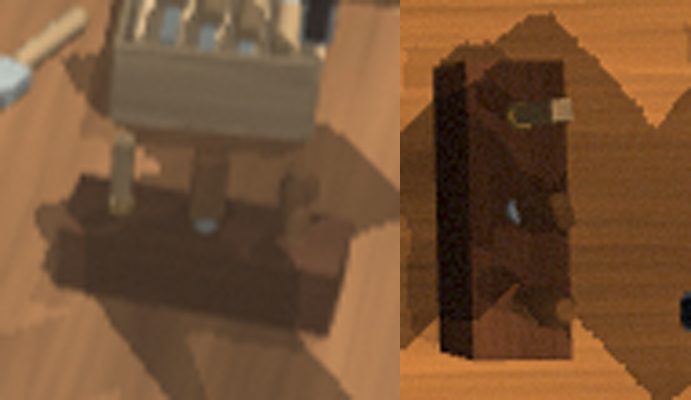

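The stylus stands upright in its hole, with its ferrule on the block at about (122, 205) in the side crop. The knife and gouge are where they were, and the gripper is clear.

```bash
python3 -c "
from rig import manip; print(manip.close_job())"
```

```text
the job is handed in; nothing more can be done
None
```

I traced the lower bout from beside the corner to about 3 mm from the bottom end, stood the stylus back in its hole and handed the job in at about 28 s. The point may have briefly lost the template's edge at up to three spots (one about a fifth of the way round, one just past halfway, one at the very end), and the press on the wood peaked near 11 N once, under the 15 N that dents.

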